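# Seat the knurled filter collar in the ripening room's air sampler

## Robot

A 6-joint arm with a two-finger parallel gripper is mounted at the origin on the work surface. World frame = base frame: x ahead of the robot, y to its left, z up, the work surface at z = 0. Lengths are in mm, angles in rad, forces in N, time in s.
With the tool pointing down it reaches from about 275 to 1000 mm from the base axis. Payload 8.4 kg.
Tool frame: the origin (TCP) lies at the very end of the fingers, on their centre line; the grasp point (between the pads) lies 19 mm behind it (robot.hold_point_z is the z of the grasp point in the tool frame, in mm); z points along the fingers, y is the line along which they close (so a half turn about z gives the same grasp; the last joint's range is limited). The gripper opens to 85 mm and grips with 20 to 120 N. Pads are 22 mm wide; open, the fingers measure 114 mm over their backs; the gripper's body (76 mm by 85 mm) begins 54 mm behind the grasp point. The pads swing forward as they close: fully open they stand 13 mm farther back than shut.
Start: joints at [-1.316, 0.353, 1.633, -0, 1.155, -0.002], TCP at [158.74, -604.508, 231.281] pointing down, gripper open.
Joint ranges: [-2.63, 2.63], [-0.92, 2.1], [0.06, 2.66], [-1.3, 4.44], [0, 2.69], [-3.02, 3.02]. Speed limits (rad/s): [2.22, 2.22, 2.79, 3.14, 3.14, 3.14].

## Interface

Orientations are given as a 3x3 rotation matrix whose columns are the frame's x, y, z axes.
In Python, from plant import robot, viewer gives the robot as it stands.
- The arm moves only by the tool play_rows, never from a script. Its argument "targets" is one flat list of numbers, 5 for each row, row after row: the shift along the tool's x, y, z scaled (see below), then the turn about the tool's z scaled (see below), then the closure, from 0 (fully open) to 1 (shut). In form: [tx, ty, tz, roll, fingers, tx, ty, tz, roll, fingers, ...]. A call has 1 to 8 rows; each row shifts and turns the commanded pose from where the row before left it, along the tool's axes as they then stand; what a row does not reach is not made up. The controller multiplies each number of a shift by 600 mm and each number of a turn by pi/2 rad. A row lasts 1/10 s, in which the tool goes at most 50 mm and 8.59 degrees, less where a joint would pass 70% of its speed; a pose out of reach is approached as far as the arm can. A call with a number of a shift or a turn outside -1 to 1 is refused whole. A call with a gripper value outside its range is refused whole. The fingers move at their own pace and stop on an object; "squeeze" is the grip in N (left out, the last holds). Time passes only in rows, so rows that do not move let the fingers close. It gives the time, the measured TCP pose, the force, the opening and the grip force at its end, in the units of the state.
- robot.sense(): the state, without advancing time (a new reading comes with each control period).
- viewer.grab_frame(name): name is "scene" or "side" or "wrist"; returns a dict with "image" (384x512x3 uint8, blue, green, red), "intrinsics" (3x3 intrinsics, pixels), "R" (3x3) and "t" (3): a world point X has camera coordinates R X + t. Camera axes: x right, y down, z forward; pixel columns grow to the right and rows downward; lengths in mm; the calibration is good to about 2 mm. A picture is of the moment at which its call begins. There is no depth.
- robot.sign_off(): hands the job in; it is judged then, once.
The state is a dict: "clock": time; "joint_pos": joint angles; "joint_velocities": joint speeds; "tau": joint torques, N m; "tcp_pos": TCP position; "eef_rot": TCP orientation; "force": force on the tool from outside, world axes, zero at the start; "ft_torque": the same for the moment, N m; "opening": opening from 0.0 (shut) to 1.0 (fully open); "gripper_force": force on a finger pad.
Only numpy, scipy, OpenCV 4.12 (cv2) and the standard library are available. Lean on these libraries where they do the work, as an engineer would, in place of code of your own. Each camera call takes 0.05 s, during which the arm holds its last target. There are 200 camera calls.

## Task

Swing the hatch door on top of the air sampling unit open by its handle until it stands upright or beyond and stays open. Then take the knurled filter collar inside, turn it until its hidden keyways drop over the pins, and push it fully home onto its flange: finish while holding it there, since a spring lifts it as soon as you let go. Leave the cheeses and other things around the unit where they are.

Things in the scene. Friction and masses are not known exactly. Their poses are not given: they have to be found in the camera images.
- unit: Air sampling unit: fixed white-painted steel box with an aluminium hatch door for its top, 220 x 220 x 115 mm high. Origin: centre of its underside on the table; z up, +y towards the hinge side, black louvres on its -x side. Walls 6 mm; inside a deck lies 45 mm above the table, so the bay under the hatch is 208 x 208 x 70 mm. It holds the collar and two 8 mm nipples.
- hatch (a joint): Angle of the hatch door on the unit's top (rad): 0 = shut and level, grows as the free edge swings up, 1.57 = upright, stop at 1.85. Starts between 0 and 0.2. The stiff hinge holds it at any angle (friction 0.65 N m, plus up to 0.45 N m of weight when level: about 6 N at the handle).
- hatch_hinge (a point): Middle of the hinge line, 115 mm above the table at the +y edge of the unit's top. It turns with the hatch: x axis along the hinge line, -y axis from the hinge to the free edge, z axis normal to the outer face. The hatch opens by turning about the negative x axis. Hatch plate 220 x 220 x 8 mm.
- hatch_handle (a point): Middle of the hatch's handle: round steel bar 11 mm thick, 100 mm long, parallel to the hinge, on two 8 mm posts 88 mm apart. Its axis is 35 mm off the hatch's outer face and 205 mm from the hinge line (205 mm along -y and 43 mm along +z of hatch_hinge). Axes as hatch_hinge.
- collar: Knurled aluminium filter collar: upright cap, 54 mm diameter, 36 mm high, white window in its top. Origin: centre of its underside, z up. Captive on a spigot on the unit's deck, within 15 mm of the bay's middle. At the start its underside is 63 mm above the table, raised 12 mm off the dark flange (60 mm diameter, top 51 mm above the table) on which it sits when home.
- collar_grip (a point): On the collar's axis, 24 mm above its underside: the height at which to grip. The collar turns freely either way, without end. Inside, unseen, four keyways a quarter turn apart must meet four pins of the spigot; the collar's angle does not tell where. It starts 0.35 to 1.2 rad from a fit, so a turn of 1.25 rad either way meets one; the fit has about 0.07 rad of play to each side.
- cell_lift (a joint): How far the collar is pushed down (m): 0 = raised by its spring, about 0.002 = stopped rigidly on top of the pins, 0.012 = home on the flange, reached only when the keyways meet the pins. The spring lifts it with 2 N raised, 8 N home, so press while turning or after each small turn, and to the end. If it sticks part way, a keyway rubs on its pin: turn a little on.
- cheese_a: Loose round white cheese, 64 mm diameter, 36 mm high, beside the unit; origin at its underside. Leave alone.
- cheese_b: Loose round greyish cheese like the other. Leave alone.
- jar: Loose glass jar with steel lid, 60 mm diameter, 85 mm high, beside the unit; origin at its underside. Leave alone.
- cup: Loose steel cup, 68 mm diameter, 80 mm high, beside the unit; origin at its underside. Leave alone.
- brush: Loose hand brush, 170 mm long, lying beside the unit. Leave alone.
- spare_ring: Loose plain aluminium ring, 60 mm outside, 40 mm inside, 14 mm high, on the table in front of the unit. Leave alone.

How it is judged (in metres and radians):
On the way, in this order (a step that is already met when the one before it is completed fails the run):
1. the hatch door stands open, upright or beyond (value of joint hatch above 1.4 rad), for 0.2 s.
2. the collar has dropped over the pins and is pushed home (value of joint cell_lift above 0.0105 m), for 0.2 s.
At the end, for the whole second after the job is handed in: The collar is down within 1.5 mm of home (cell_lift above 0.0105), still, with the fingers on it holding it there against its spring (contact over 2 N), and the hatch still open at 1.4 rad or more (value of joint cell_lift above 0.0105 m and value of joint hatch above 1.4 rad and contact force between the fingers and collar above 2 N and angular speed of collar below 0.3 rad/s); the arm keeps its last pose, push and grip.
It fails at once if a cheese, the jar, the cup, the brush or the spare ring is moved more than 40 mm (distance of any of cheese_a, cheese_b, jar, cup, brush, spare_ring from where it was at the start of the episode above 0.04 m).
It also fails if it takes over 58 s, if anything falls off the work surface, if the arm or the gripper's body presses on something with over 40 N, if the wrist force passes 120 N, or if a joint passes its speed limit or range.

## Working session

There is one attempt and no reset: what is moved stays moved. The work goes in short steps, Python scripts to look and compute and a tool call to move; the robot and the scene stay as the last step left them, time stands still between calls to the robot, and variables do not carry over. Pictures are saved under pics/ and viewed, at most 10 in all, crops included, and the job is handed in when it is done.

Besides the shell and the picture viewer there is one more tool, called after "Request:" as name(argument=value, ...) on one line, values as JSON. play_rows: Moves the arm, as the interface text tells. Shifts and turns lie within -1 to 1; 1 stands for 600 mm of shift or pi/2 rad of turn. Its arguments: {"type":"object","properties":{"targets":{"type":"array"},"squeeze":{"type":"number"}},"required":["targets"]}

```bash
mkdir -p pics; ls; python3 - <<'E'
from plant import robot, viewer
import cv2,numpy as np,json
for n in ("scene","side"):
    f=viewer.grab_frame(n); cv2.imwrite(f"pics/{n}0.png",f["image"])
    print(n,np.round(f["intrinsics"],1).tolist(),np.round(f["R"],3).tolist(),np.round(f["t"],1).tolist())
    np.savez(f"{n}.npz",K=f["intrinsics"],R=f["R"],t=f["t"])
a=cv2.imread("pics/scene0.png");b=cv2.imread("pics/side0.png")
s=robot.sense();print(s)
E
```

```text
pics
scene [[451.4, 0.0, 258.6], [0.0, 451.4, 194.2], [0.0, 0.0, 1.0]] [[-0.917, 0.397, -0.017], [0.334, 0.747, -0.575], [-0.216, -0.533, -0.818]] [500.5, -87.9, 1130.8]
side [[380.0, 0.0, 257.5], [0.0, 380.0, 194.3], [0.0, 0.0, 1.0]] [[0.912, -0.411, 0.002], [-0.316, -0.704, -0.636], [0.263, 0.579, -0.772]] [-490.4, 230.4, 727.4]
{'clock': 0.1, 'joint_pos': array([-1.31639806e+00,  3.53592431e-01,  1.63405125e+00,  5.54339506e-06,
        1.15520079e+00, -2.38721996e-03]), 'joint_velocities': array([-0.00082772, -0.00225778, -0.0015552 ,  0.00030796, -0.00082982,
       -0.00027313]), 'tau': array([ 7.95432925e-05, -6.06357765e+01, -3.42819142e+01,  6.98968051e-05,
        4.01785699e-03,  1.57861564e-05]), 'tcp_pos': array([ 158.63580167, -604.09477047,  230.63193894]), 'eef_rot': array([[ 9.67211943e-01,  2.53970394e-01, -3.10128912e-04],
       [ 2.53970583e-01, -9.67211183e-01,  1.21280759e-03],
       [ 8.05706916e-06, -1.25180561e-03, -9.99999216e-01]]), 'force': array([-0.17774164, -0.27751196, -0.46556778]), 'ft_torque': array([-0.09089381, -0.052036  , -0.04275364]), 'gripper_force': 0.0, 'opening': 1.0035276181771662}
```

View pics/scene0.png

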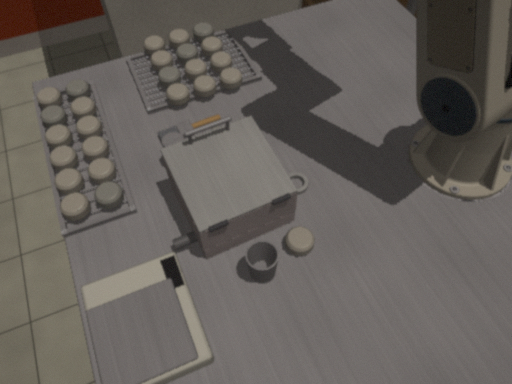

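View pics/side0.png

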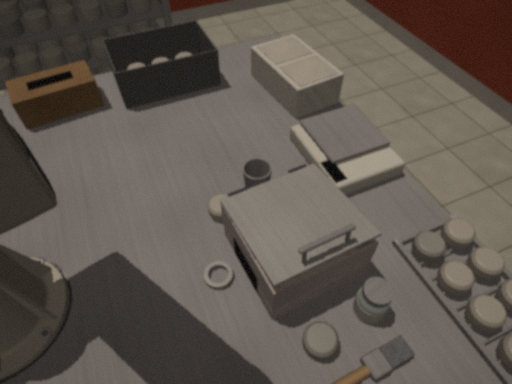

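The scene view shows the unit's lid around (230,170) and its handle at (208,128). The side view shows the lid around (300,220) and the handle at (327,241). Next I'll enlarge both views.

```bash
python3 - <<'E'
import cv2,numpy as np
a=cv2.imread("pics/scene0.png")[105:255,150:320];b=cv2.imread("pics/side0.png")[155:320,205:395]
f=lambda i:cv2.convertScaleAbs(cv2.resize(i,None,fx=4,fy=4,interpolation=cv2.INTER_CUBIC),alpha=1.5)
cv2.imwrite("pics/sc1.png",f(a)[:600]);cv2.imwrite("pics/sd1.png",f(b)[:600])
E
```

```text
(no output)
```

View pics/sc1.png

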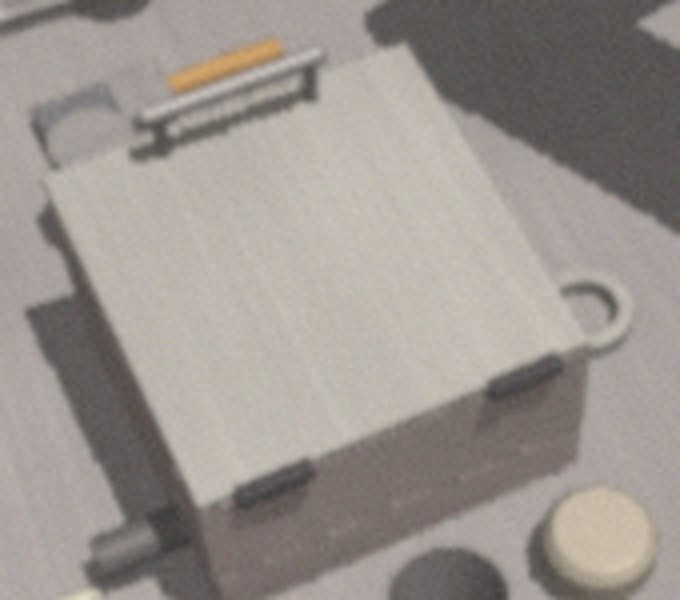

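View pics/sd1.png

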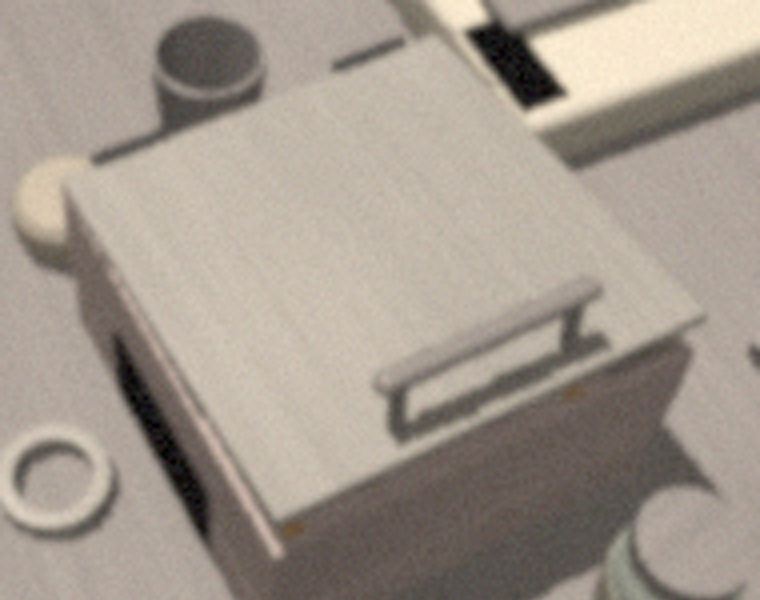

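Pixel features were read from the crops (lid corners and handle ends). I'll fit the unit pose and hatch angle from them.

```bash
cat > h.py <<'E'
import numpy as np
from scipy.spatial.transform import Rotation as Ro
def hpts(p,P):  # p: x,y,yaw,angle ; P in hinge frame -> world
    x,y,w,a=p
    q=Ro.from_rotvec([-a,0,0]).apply(np.atleast_2d(P))+[0,110,115]
    return Ro.from_rotvec([0,0,w]).apply(q)+[x,y,0]
def proj(n,X):
    d=np.load(f"{n}.npz");c=X@d["R"].T+d["t"];q=c@d["K"].T
    return q[:,:2]/q[:,2:]
E
python3 - <<'E'
from h import *
from scipy.optimize import least_squares
P=np.array([[-110,0,8],[110,0,8],[110,-220,8],[-110,-220,8],[-50,-205,43],[50,-205,43]],float)
cv=lambda a,o:(np.array(a)+.5)/4-.5+o
sc=cv([[585,345],[200,505],[45,182],[405,42],[318,57],[145,116]],[150,105])
sd=cv([[70,185],[430,38],[705,320],[282,520],[385,382],[595,288]],[205,155])
f=lambda p:np.r_[(proj("scene",hpts(p,P))-sc).ravel(),(proj("side",hpts(p,P))-sd).ravel()]
r=least_squares(f,[500,0,0,.1],loss="soft_l1");print(r.x,r.cost);print(np.round(f(r.x).reshape(-1,2),1).tolist())
print(hpts(r.x,[[0,-205,43],[0,0,0]]))
np.save("p.npy",r.x)
E
```

```text
[ 5.02582523e+02 -4.97886355e+00  4.30018884e-01 -9.66754240e-02] 894.9641883471072
[[55.3, 1.8], [82.3, 34.7], [40.4, 56.7], [19.8, 31.3], [27.4, 35.0], [38.1, 48.3], [-57.7, -4.0], [-72.3, -24.0], [-62.9, -39.3], [-28.6, -17.7], [-37.2, -19.2], [-56.0, -28.2]]
[[543.51814441 -94.2324713  138.01160916]
 [456.72484701  95.00650294 115.        ]]
```

```bash
python3 - <<'E'
from h import *
from scipy.optimize import least_squares
P=np.array([[-110,0,8],[110,0,8],[110,-220,8],[-110,-220,8],[-50,-205,43],[50,-205,43]],float)
cv=lambda a,o:(np.array(a)+.5)/4-.5+o
sc=cv([[585,345],[200,505],[45,182],[405,42],[318,57],[145,116]],[150,105])
sd=cv([[70,185],[430,38],[705,320],[282,520],[385,382],[595,288]],[205,155])
for use in ((1,1),(1,0),(0,1)):
  f=lambda p:np.r_[use[0]*(proj("scene",hpts(p,P))-sc).ravel(),use[1]*(proj("side",hpts(p,P))-sd).ravel()]
  best=min((least_squares(f,[500,y,w,.1]) for w in (-2,-1,0,1,2) for y in(-200,200)),key=lambda r:r.cost)
  print(best.x,best.cost);print(np.round(f(best.x).reshape(-1,2),1).tolist())
print(proj("scene",np.zeros((1,3))),proj("side",np.zeros((1,3))))
E
```

```text
[ 5.70654348e+02 -1.07413230e+02  5.51463258e-02  9.89496651e-02] 16.619958804410317
[[1.5, -1.0], [-0.8, 1.1], [-1.7, -1.3], [-0.2, -0.1], [-0.1, -0.3], [0.1, 0.8], [-2.4, -1.3], [1.6, -1.4], [1.4, -1.7], [-1.2, 1.0], [0.8, 1.0], [-1.2, 0.9]]
[ 5.69995400e+02 -1.08324546e+02  5.05512289e-02  8.41214910e-02] 4.226773808755992
[[1.5, -1.2], [-1.0, 0.5], [-1.1, -1.1], [0.1, 0.6], [0.2, 0.1], [0.4, 0.9], [-0.0, -0.0], [0.0, -0.0], [0.0, 0.0], [-0.0, 0.0], [0.0, 0.0], [-0.0, 0.0]]
[ 5.70230090e+02 -1.08769473e+02  5.54114261e-02  1.09780385e-01] 11.009479314069898
[[0.0, -0.0], [-0.0, 0.0], [-0.0, -0.0], [-0.0, -0.0], [-0.0, -0.0], [0.0, -0.0], [-2.4, -0.8], [1.7, -0.9], [1.9, -1.9], [-1.1, 1.0], [0.9, 0.7], [-0.9, 0.5]]
[[458.44662074 159.09089312]] [[  1.26250161 314.63746851]]
```

```bash
cat >> h.py <<'E'
def shift(X,cur=None):
    from plant import robot
    s=robot.sense();R=s["eef_rot"]
    return np.round((np.array(X)-(s["tcp_pos"] if cur is None else cur))@R/600,4), s
p0=np.array([570.4,-108,.053,.098])
E
python3 - <<'E'
from h import *
H=hpts(p0,[[0,-205,43]])[0];print(H)
print(shift(H+[0,0,60])[0],shift(H+[0,0,-19])[0])
s=shift(H)[1];R=s["eef_rot"];print(np.arctan2(R[1,0],R[0,0]))
# arc in unit-frame (dy,dz) per step
A=np.array([hpts([*p0[:3],a],[[0,-205,43]])[0] for a in (.1,.2,.4,.6,.8,1,1.2,1.4,1.6,1.8)])
print(np.round(np.c_[(A-H)@[-np.sin(.053),np.cos(.053),0],(A-H)[:,2]],1).tolist());print(A[-1])
E
```

```text
[ 575.15765523 -197.68301219  177.85153725]
[ 0.8435 -0.4789 -0.0114] [ 0.8435 -0.4787  0.1202]
0.256783240480697
[[0.1, 0.4], [7.4, 20.0], [27.7, 56.6], [54.9, 88.4], [87.8, 114.2], [125.2, 132.9], [165.6, 143.8], [207.3, 146.5], [248.8, 140.8], [288.3, 127.0]]
[559.88697395  90.17321712 304.86907426]
```

Request:
play_rows(targets=[0.06,-0.034,0,0,0,0.06,-0.034,0,0,0,0.06,-0.034,0,0,0,0.06,-0.034,0,0,0,0.06,-0.034,0,0,0,0.06,-0.034,0,0,0,0.06,-0.034,0,0,0,0.06,-0.034,0,0,0], squeeze=40)

```text
clock: 0.9
tcp_pos: [396.7, -372.0, 231.1]
eef_rot: [[0.967, 0.254, -0.0], [0.254, -0.967, 0.0], [-0.0, -0.0, -1.0]]
force: [0.3, -0.3, 0.1]
opening: 1.003
gripper_force: 0.0
```

Request:
play_rows(targets=[0.06,-0.034,-0.01,0,0,0.06,-0.034,0,0,0,0.06,-0.034,0,0,0,0.06,-0.034,0,0,0,0.06,-0.034,0,0,0,0,0,0,0.065,0,0,0,0,0.065,0,0,0,0,0,0])

```text
clock: 1.7
tcp_pos: [544.0, -228.6, 236.8]
eef_rot: [[0.999, 0.052, -0.001], [0.052, -0.999, 0.0], [-0.001, -0.0, -1.0]]
force: [-0.0, -0.5, -0.8]
opening: 1.002
gripper_force: 0.0
```

```bash
python3 - <<'E'
from h import *
from plant import viewer
import cv2
H=hpts(p0,[[0,-205,43]])[0]
d,s=shift(H+[0,0,-19]);R=s["eef_rot"];print(d,s["tcp_pos"],np.arctan2(R[1,0],R[0,0]),s["joint_pos"])
f=viewer.grab_frame("wrist");cv2.imwrite("pics/w1.png",cv2.convertScaleAbs(f["image"],alpha=1.4))
np.savez("wrist.npz",K=f["intrinsics"],R=f["R"],t=f["t"])
print(proj("wrist",hpts(p0,[[-50,-205,43],[50,-205,43],[-110,-220,8],[110,-220,8]])))
E
```

```text
[ 0.0546 -0.0487  0.1299] [ 544.02492512 -228.61019308  236.82808699] 0.051920607588417024 [-4.00349179e-01  2.94370925e-01  1.70384200e+00 -1.47278081e-05
  1.14427205e+00  1.11853279e+00]
[[212.05277941 237.16102101]
 [204.80347526  74.77748949]
 [243.22278307 288.1042475 ]
 [238.41926042 -28.45645399]]
```

View pics/w1.png

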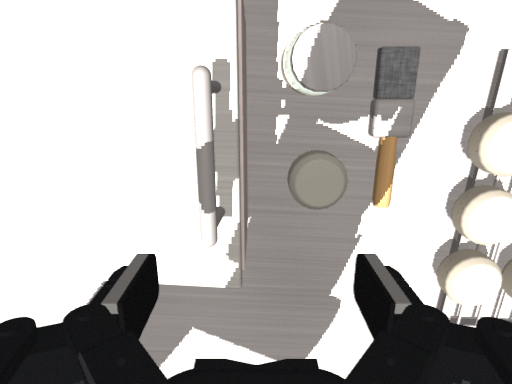

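The wrist view shows the bar from (209,245) to (201,68) and the lid edge near column 240, within about 4 px of the prediction. I'll descend and grip.

Request:
play_rows(targets=[0.0273,-0.0243,0,0,0,0.0273,-0.0243,0,0,0,0,0,0.05,0,0,0,0,0.05,0,0,0,0,0.03,0,0.3,0,0,0,0,1,0,0,0,0,1,0,0,0,0,1], squeeze=40)

```text
clock: 2.55
tcp_pos: [576.0, -198.8, 160.7]
eef_rot: [[0.999, 0.053, 0.002], [0.053, -0.999, -0.001], [0.002, 0.001, -1.0]]
force: [0.4, 0.9, -0.2]
opening: 0.334
gripper_force: 0.0
```

Request:
play_rows(targets=[0,0,0,0,1,0,0,0,0,1,0,0,0,0,1,0,0,0,0,1])

```text
clock: 2.95
tcp_pos: [575.8, -196.7, 159.9]
eef_rot: [[0.999, 0.053, 0.001], [0.053, -0.999, 0.002], [0.001, -0.002, -1.0]]
force: [2.7, 8.7, -1.8]
opening: 0.11
gripper_force: 38.9
```

Request:
play_rows(targets=[0,-0.0122,-0.0327,0,1,0,-0.0154,-0.0313,0,1,0,-0.0185,-0.0297,0,1,0,-0.0213,-0.0277,0,1,0,0,0,0,1])

```text
clock: 3.45
tcp_pos: [573.6, -156.8, 234.6]
eef_rot: [[0.999, 0.054, 0.002], [0.054, -0.999, -0.0], [0.002, 0.0, -1.0]]
force: [-0.5, 0.8, 0.3]
opening: 0.114
gripper_force: 40.2
```

Request:
play_rows(targets=[0,-0.024,-0.0254,0,1,0,-0.0264,-0.0229,0,1,0,-0.0285,-0.0201,0,1,0,-0.0304,-0.0172,0,1,0,-0.032,-0.014,0,1,0,-0.0332,-0.0108,0,1,0,-0.0341,-0.0074,0,1,0,0,0,0,1])

```text
clock: 4.25
tcp_pos: [567.5, -32.5, 306.2]
eef_rot: [[0.999, 0.054, 0.005], [0.054, -0.999, -0.001], [0.005, 0.002, -1.0]]
force: [-5.6, -1.0, 19.6]
opening: 0.11
gripper_force: 42.9
```

Request:
play_rows(targets=[0,-0.0347,-0.004,0,1,0,-0.0349,-0.0005,0,1,0,-0.0348,0.003,0,1,0,-0.0343,0.0065,0,1,0,-0.0335,0.0098,0,1,0,0,0,0,1,0,0,0,0,1])

```text
clock: 4.95
tcp_pos: [561.9, 71.6, 295.3]
eef_rot: [[0.999, 0.054, 0.003], [0.054, -0.999, 0.002], [0.003, -0.002, -1.0]]
force: [-2.3, 5.9, 7.5]
opening: 0.108
gripper_force: 44.0
```

```bash
python3 - <<'E'
from h import *
from plant import robot,viewer
import cv2
s=robot.sense();print(s["tcp_pos"],s["force"],s["opening"],s["joint_pos"])
h=hpts(p0,[[0,0,0]])[0];d=s["tcp_pos"]+[0,0,19]-h
dy=d@[-np.sin(.053),np.cos(.053),0];print("angle",np.arctan2(d[2],-dy)-.2068,np.hypot(dy,d[2]))
f=viewer.grab_frame("scene");cv2.imwrite("pics/s2.png",cv2.convertScaleAbs(cv2.resize(f["image"],None,fx=1.5,fy=1.5),alpha=1.4))
E
```

```text
[561.89228091  71.60297911 295.34484426] [-2.27434733  5.92991155  7.52147626] 0.10806103582945605 [0.12303789 0.20415834 1.68938683 0.00185397 1.24504019 1.63950652]
angle 1.7008087320160072 211.21224887172846
```

View pics/s2.png

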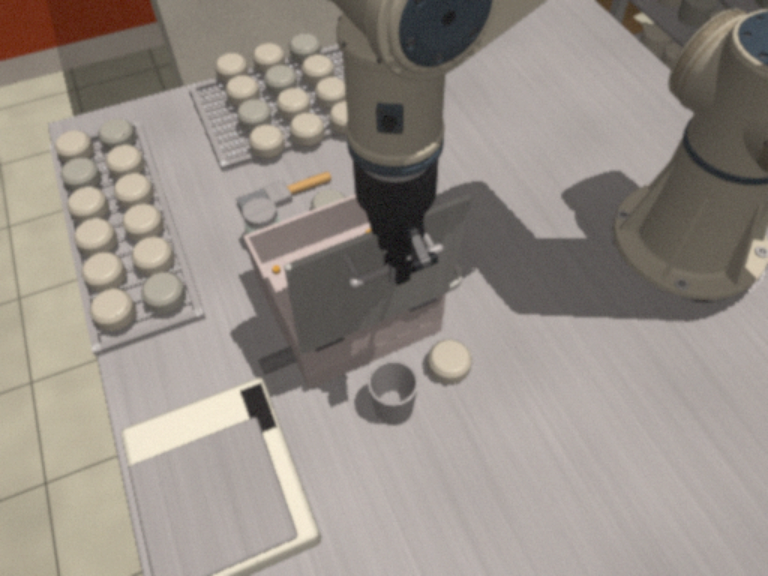

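The picture shows the hatch past upright, with the gripper still on the bar around (415,255). Next I'll release and retreat.

Request:
play_rows(targets=[0,0,0,0,0.74,0,0,0,0,0.74,0,0,0,0,0.74,0,0,-0.02,0,0.74,0,0,-0.06,0,0.74,0,0,-0.06,0,0.74,0,0,-0.04,0,0.74,0,0,0,0,0.5])

```text
clock: 5.8
tcp_pos: [562.6, 70.2, 406.8]
eef_rot: [[0.999, 0.052, 0.007], [0.052, -0.999, 0.001], [0.007, -0.0, -1.0]]
force: [-0.2, 0.2, -0.2]
opening: 0.417
gripper_force: 0.0
```

Request:
play_rows(targets=[0,0.07,0,0,0.3,0,0.07,0,0,0,0,0.07,0,0,0,0,0.07,0,0,0,-0.05,0.02,0,0,0,-0.05,0,0,0,0,0,0,0,0,0])

```text
clock: 6.5
tcp_pos: [507.7, -113.5, 401.8]
eef_rot: [[0.999, 0.051, -0.002], [0.051, -0.999, 0.0], [-0.002, -0.0, -1.0]]
force: [-0.5, -0.0, -0.4]
opening: 0.997
gripper_force: 0.0
```

```bash
python3 - <<'E'
from h import *
from plant import robot,viewer
import cv2
s=robot.sense();print(s["tcp_pos"],s["force"])
f=viewer.grab_frame("wrist");np.savez("wrist.npz",K=f["intrinsics"],R=f["R"],t=f["t"])
c=Xc=np.array([[570.4,-108,99.]]);print(proj("wrist",c),proj("side",c))
g=viewer.grab_frame("side")
im=np.hstack([f["image"],cv2.resize(g["image"][120:312,180:436],(512,384))])
cv2.imwrite("pics/ws.png",cv2.convertScaleAbs(cv2.resize(im,(800,300)),alpha=1.2))
cv2.imwrite("pics/w2raw.png",f["image"]);cv2.imwrite("pics/sd2raw.png",g["image"])
E
```

```text
[ 507.74853917 -113.45031216  401.8459531 ] [-0.51522637 -0.04048065 -0.41123849]
[[254.42330679  97.86982426]] [[295.62821764 226.74394992]]
```

View pics/ws.png

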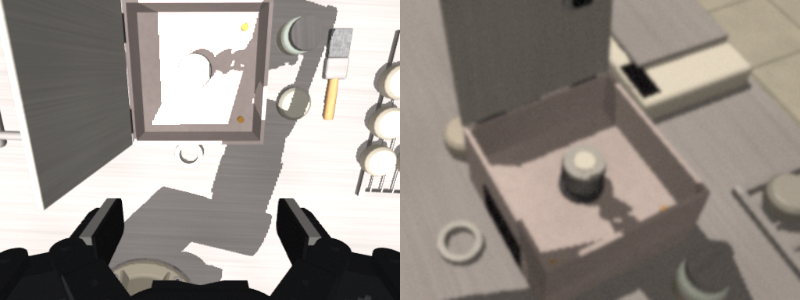

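The left half (wrist) shows the open bay, with the collar near raw pixel (250,85). The right half (side) shows the collar top near raw pixel (298,222). I'll enlarge both to measure it.

```bash
python3 - <<'E'
import cv2,numpy as np
w=cv2.imread("pics/w2raw.png")[40:130,205:305];s=cv2.imread("pics/sd2raw.png")[200:260,265:332]
w=cv2.resize(w,(400,360),interpolation=3);w=np.clip((w.astype(float)-170)*3,0,255).astype(np.uint8)
s=cv2.convertScaleAbs(cv2.resize(s,(402,360),interpolation=3),alpha=1.2)
cv2.imwrite("pics/c.png",np.hstack([w[:,:398],s]))
E
```

```text
(no output)
```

View pics/c.png

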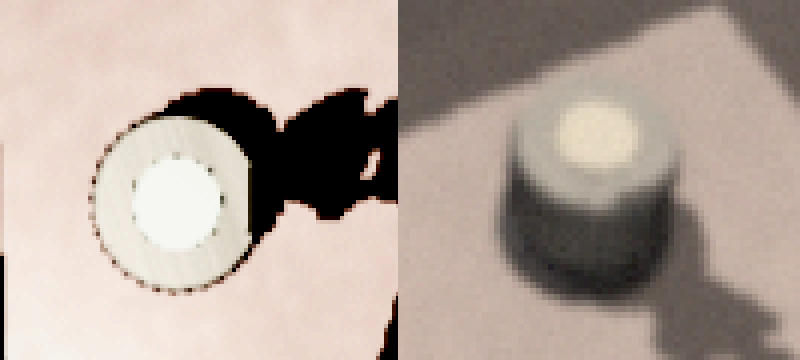

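The collar's top centre is at (248.9,90.6) in the wrist view and (297.8,221.8) in the side view.

```bash
python3 - <<'E'
from h import *
def ray(n,u,z=99):
    d=np.load(n+".npz");o=-d["R"].T@d["t"];v=d["R"].T@np.linalg.solve(d["K"],[*u,1]);return o+v*(z-o[2])/v[2]
for n,u in(("wrist",(248.9,90.6)),("side",(297.8,221.8))):print(n,ray(n,u))
from scipy.optimize import least_squares
g=lambda X:np.r_[proj("wrist",X[None])[0]-(248.9,90.6),proj("side",X[None])[0]-(297.8,221.8)]
r=least_squares(g,[570,-108,99.]);print(r.x,r.fun)
C=(ray("wrist",(248.9,90.6))+ray("side",(297.8,221.8)))/2
print(C,shift([C[0],C[1],68])[0])
print(Ro.from_rotvec([0,0,-.053]).apply(C-[570.4,-108,0]))
E
```

```text
wrist [ 578.87779826 -100.61029716   99.        ]
side [579.80202648 -99.34939622  99.        ]
[ 578.90063692 -100.65099726  101.19473313] [-0.00056047  0.00066035  0.00134957  0.00024237]
[579.33991237 -99.97984669  99.        ] [ 0.1154 -0.0155  0.5569]
[ 9.35222835  7.53529808 99.        ]
```

Request:
play_rows(targets=[0.0577,-0.0078,0,0,0,0.0577,-0.0078,0,0,0,0,0,0.08,0,0,0,0,0.08,0,0,0,0,0.08,0,0,0,0,0.08,0,0,0,0,0.06,0,0,0,0,0,0,0])

```text
clock: 7.4
tcp_pos: [576.6, -98.5, 168.5]
eef_rot: [[0.999, 0.053, -0.009], [0.053, -0.999, 0.002], [-0.009, -0.002, -1.0]]
force: [0.4, 0.3, 0.8]
opening: 1.002
gripper_force: 0.0
```

```bash
python3 - <<'E'
from h import *
d,s=shift([579.2,-100.2,68]);print(d,s["tcp_pos"],s["force"],s["joint_pos"])
E
```

```text
[0.0057 0.0034 0.1675] [576.57416874 -98.52269506 168.5045216 ] [0.42118974 0.34354082 0.80035974] [-1.71862812e-01  3.63132612e-01  1.77214398e+00  1.14411699e-04
  1.01560679e+00  1.34544163e+00]
```

Request:
play_rows(targets=[0.0045,0.003,0.05,0,0,0,0,0.05,0,0,0,0,0.04,0,0,0,0,0.0275,0,0,0,0,0,0,0,0,0,0,0,0])

```text
clock: 8.0
tcp_pos: [583.6, -101.3, 74.9]
eef_rot: [[0.999, 0.053, 0.002], [0.053, -0.999, -0.0], [0.002, 0.0, -1.0]]
force: [1.3, -0.9, 0.8]
opening: 1.002
gripper_force: 0.0
```

Request:
play_rows(targets=[0,0,0,0,1,0,0,0,0,1,0,0,0,0,1,0,0,0,0,1,0,0,0,0,1], squeeze=50)

```text
clock: 8.5
tcp_pos: [582.9, -101.2, 74.1]
eef_rot: [[0.999, 0.052, 0.002], [0.052, -0.999, 0.0], [0.002, 0.0, -1.0]]
force: [2.0, 3.2, 3.3]
opening: 0.612
gripper_force: 53.3
```

Request:
play_rows(targets=[0,0,0,0,0.2,0,0,0,0,0.2,-0.006,0,0,0,0.2,0,0,0.008,0,0.2,0,0,0,0,0.2,0,0,0,0,0.2])

```text
clock: 9.1
tcp_pos: [578.2, -101.5, 68.3]
eef_rot: [[0.999, 0.053, -0.001], [0.053, -0.999, 0.0], [-0.001, -0.0, -1.0]]
force: [0.3, -0.6, -0.4]
opening: 0.799
gripper_force: 0.0
```

```bash
python3 - <<'E'
from h import *
d,s=shift([579.2,-100.6,67]);print(d*600,s["tcp_pos"],s["force"],s["opening"])
E
```

```text
[ 1.02 -0.9   1.32] [ 578.22781074 -101.5470062    68.3021136 ] [ 0.27351911 -0.64951356 -0.37309281] 0.799146143139058
```

Next I'll grip again, centred this time, then press lightly down onto the pins.

Request:
play_rows(targets=[0.0015,-0.001,0,0,1,0,0,0,0,1,0,0,0,0,1,0,0,0,0,1,0,0,0.004,0,1,0,0,0.004,0,1,0,0,0,0,1], squeeze=60)

```text
clock: 9.8
tcp_pos: [579.6, -101.1, 66.5]
eef_rot: [[0.999, 0.053, 0.001], [0.053, -0.999, -0.0], [0.001, 0.0, -1.0]]
force: [-11.5, -0.7, 33.5]
opening: 0.617
gripper_force: 66.5
```

Request:
play_rows(targets=[0,0,-0.0015,-0.04,1,0,0,0,-0.04,1,0,0,0,-0.04,1,0,0,0,-0.04,1,0,0,0,-0.04,1,0,0,0,0,1])

```text
clock: 10.4
tcp_pos: [579.6, -101.0, 66.6]
eef_rot: [[0.933, 0.361, 0.001], [0.361, -0.933, -0.0], [0.001, 0.0, -1.0]]
force: [-8.6, 0.1, 24.7]
opening: 0.617
gripper_force: 65.0
```

Request:
play_rows(targets=[0,0,0,-0.04,1,0,0,0,-0.04,1,0,0,0,-0.04,1,0,0,0,-0.04,1,0,0,0,0,1])

```text
clock: 10.9
tcp_pos: [579.5, -100.9, 66.3]
eef_rot: [[0.813, 0.582, 0.0], [0.582, -0.813, -0.0], [0.0, 0.0, -1.0]]
force: [-7.1, -0.5, 21.2]
opening: 0.612
gripper_force: 64.7
```

Request:
play_rows(targets=[0,0,0,-0.04,1,0,0,0,-0.04,1,0,0,0,-0.04,1,0,0,0,0,1])

```text
clock: 11.3
tcp_pos: [579.3, -100.8, 64.8]
eef_rot: [[0.691, 0.723, 0.0], [0.723, -0.691, 0.0], [0.0, -0.0, -1.0]]
force: [-1.1, -1.2, 3.7]
opening: 0.615
gripper_force: 63.3
```

The force fell and the collar dropped, so the keyways have probably met the pins. I'll push down.

Request:
play_rows(targets=[0,0,0.004,0,1,0,0,0.004,0,1,0,0,0,0,1])

```text
clock: 11.6
tcp_pos: [579.4, -100.8, 59.9]
eef_rot: [[0.694, 0.72, -0.0], [0.72, -0.694, 0.0], [0.0, -0.0, -1.0]]
force: [-2.2, 0.2, 6.3]
opening: 0.618
gripper_force: 63.4
```

Request:
play_rows(targets=[0,0,0.004,0,1,0,0,0.003,0,1,0,0,0.002,0,1,0,0,0,0,1,0,0,0,0,1])

```text
clock: 12.1
tcp_pos: [579.5, -100.8, 56.8]
eef_rot: [[0.694, 0.72, 0.0], [0.72, -0.694, 0.0], [0.0, 0.0, -1.0]]
force: [-10.7, 0.9, 28.7]
opening: 0.612
gripper_force: 65.9
```

```bash
python3 - <<'E'
from plant import robot,viewer
import cv2,numpy as np
f=viewer.grab_frame("side")["image"];g=viewer.grab_frame("scene")["image"]
cv2.imwrite("pics/fin.png",cv2.convertScaleAbs(np.hstack([cv2.resize(f,(400,300)),cv2.resize(g,(400,300))]),alpha=1.4))
s=robot.sense();print(s["tcp_pos"],s["force"],s["joint_velocities"],s["clock"])
E
```

```text
[ 579.48133361 -100.81052285   56.7502688 ] [-9.96404512  0.37616198 30.33359292] [ 3.99730341e-06 -3.90392698e-03  5.48440659e-04 -1.32099273e-03
 -2.84945080e-04  1.97704107e-03] 12.2
```

View pics/fin.png

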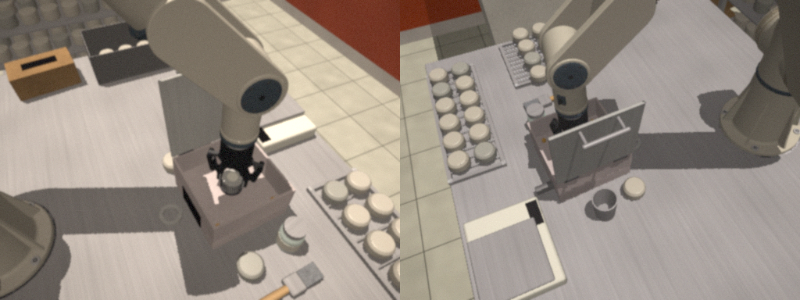

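The picture shows the hatch upright, the collar held down by the fingers near (232,180) in the left half, and everything around the unit where it was. The force is steady at 30 N against a rigid stop, about 9.8 mm below the pin stop, so I'm handing in.

```bash
python3 -c "
from plant import robot
print(robot.sign_off())"
```

```text
the job is handed in; nothing more can be done
None
```

The job is handed in: the hatch stands open at about 1.7 rad, and the collar is over its pins and held home with about 30 N; sign-off returned no verdict, so success is judged from my own readings.

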